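# Return the solvent bottles to their own negatives

## Robot

A 6-joint arm with a two-finger parallel gripper is mounted at the origin on the work surface. World frame = base frame: x ahead of the robot, y to its left, z up, the work surface at z = 0. Lengths are in m, angles in rad, forces in N, time in s.
With the tool pointing down it reaches from about 0.35 to 0.875 m from the base axis. Payload 4.2 kg.
Tool frame: the origin (TCP) lies at the very end of the fingers, on their centre line; the grasp point (between the pads) lies 19 mm behind it (arm.grip_point_offset is the distance from the TCP to the grasp point, in m); z points along the fingers, y is the direction in which the jaws open and shut (so a half turn about z gives the same grasp; the last joint's range is limited). The gripper opens to 85 mm and grips with 20 to 120 N. Pads are 22 mm wide; open, the fingers measure 114 mm over their backs; the gripper's body (76 mm by 85 mm) begins 54 mm behind the grasp point. The pads swing forward as they close: fully open they stand 13 mm farther back than shut.
Start: joints at [-1.006, 0.385, 0.008, 0, -1.194, -0.259], TCP at [0.188, -0.596, 0.231] pointing down, gripper open.
Joint ranges: [-3.14, 3.14], [-1.21, 2.06], [-1.07, 1.41], [-3.16, 2.05], [-2.99, -0.16], [-3.1, 3.1]. Speed limits (rad/s): [2.79, 2.79, 3.14, 3.14, 3.14, 3.14].

## Interface

Orientations are given as a unit quaternion [x, y, z, w].
In Python, from bench import arm gives the robot as it stands. The module is installed in compiled form; this text tells all that it offers.
- The arm moves only by the tool apply_moves, never from a script. Its argument "motion" is a list of rows, each a list of 6 numbers: the shift along the world's x, y, z in cm, then the turn, a rotation vector about the world's x, y, z in degrees. A call has 1 to 8 rows; each row is the pose to reach, as a shift and turn from the pose commanded when the call began; what a row does not reach only later rows make up. A row lasts 1/8 s, in which the tool goes at most 62.5 mm and 10.7 degrees, less where a joint would pass 70% of its speed; a pose out of reach is approached as far as the arm can. A call with a gripper value outside its range is refused whole. "claw" is the closure, from 0 (fully open) to 1 (shut), set as the call begins (left out, the last holds). The fingers move at their own pace and stop on an object; "newtons" is the grip in N (left out, the last holds). Time passes only in rows, so rows that repeat a pose let the fingers close. It gives the time, the measured TCP pose, the force and the opening at its end, in the units of the state.
- arm.sense(): the state, without advancing time (a new reading comes with each control period).
- arm.read_camera(name): name is "scene" or "side" or "wrist"; returns a dict with "pixels" (420x560x3 uint8, red, green, blue), "mtx" (3x3 intrinsics, pixels), "rvec" (rotation vector, rad) and "tvec" (3), from world to camera coordinates, as OpenCV has them. Camera axes: x right, y down, z forward; pixel columns grow to the right and rows downward; lengths in m; the calibration is good to about 2 mm. The wrist camera is an equidistant fisheye: a pixel r from the principal point sees the ray r / f radians off the axis. A picture is of the moment at which its call begins. There is no depth.
- arm.sign_off(): hands the job in, once; it reports no verdict.
The state is a dict: "t": time; "joints": joint angles; "dq": joint speeds; "joint_efforts": joint torques, N m; "eef_pos": TCP position; "tcp_rot": TCP orientation; "force": force on the tool from outside, world axes, zero at the start; "wrist_torque": the same for the moment, N m; "opening": finger opening in m.
Only numpy, scipy, OpenCV 4.12 (cv2) and the standard library are available. Lean on these libraries where they do the work, as an engineer would, in place of code of your own. Each camera call takes 0.05 s, during which the arm holds its last target.

## Task

The three solvent bottles have strayed to the wrong glass negatives. Move them round, parking one in the empty glass dish to free a coaster, until each bottle stands upright and flat inside the coaster of its own cap colour. They are glass, so set them down rather than drop them, and leave the negatives lying where they are.

Things in the scene. Friction and masses are not known exactly. Their poses are not given: they have to be found in the camera images.
- bottle_red: small glass solvent bottle, loose: round amber body 46 mm across, straight-sided up to 62 mm, then a shoulder; red screw cap 28 mm across, 95 mm high overall, red label band near the foot, about 0.15 kg. Origin at the centre of its underside, z up along the bottle. It starts upright on a coaster of another colour
- bottle_blue: small glass solvent bottle, loose: round amber body 46 mm across, straight-sided up to 62 mm, then a shoulder; blue screw cap 28 mm across, 95 mm high overall, blue label band near the foot, about 0.15 kg. Origin at the centre of its underside, z up along the bottle. It starts upright on a coaster of another colour
- bottle_yellow: small glass solvent bottle, loose: round amber body 46 mm across, straight-sided up to 62 mm, then a shoulder; yellow screw cap 28 mm across, 95 mm high overall, yellow label band near the foot, about 0.15 kg. Origin at the centre of its underside, z up along the bottle. It starts upright on a coaster of another colour
- station_red: red coaster on a fixed grey board (230 x 120 mm, 6 mm thick) that also carries one negative. Origin on the table right under the coaster's centre; x runs along the board towards the negative, z up. The coaster is a round dish, 82 mm across outside, 68 mm inside; its floor is 9 mm above the origin and its rim 13 mm above it. The board reaches 45 mm behind the origin and 185 mm ahead of it along x
- station_blue: blue coaster on a fixed grey board (230 x 120 mm, 6 mm thick) that also carries one negative. Origin on the table right under the coaster's centre; x runs along the board towards the negative, z up. The coaster is a round dish, 82 mm across outside, 68 mm inside; its floor is 9 mm above the origin and its rim 13 mm above it. The board reaches 45 mm behind the origin and 185 mm ahead of it along x
- station_yellow: yellow coaster on a fixed grey board (230 x 120 mm, 6 mm thick) that also carries one negative. Origin on the table right under the coaster's centre; x runs along the board towards the negative, z up. The coaster is a round dish, 82 mm across outside, 68 mm inside; its floor is 9 mm above the origin and its rim 13 mm above it. The board reaches 45 mm behind the origin and 185 mm ahead of it along x
- dish: empty clear glass petri dish, fixed on a black square rubber mat (115 mm): the spare place for a bottle. Origin on the table under the dish's centre, z up. Dish 90 mm across outside, 84 mm inside; floor 6 mm above the origin, rim 17 mm above it
- negative_red: dark glass-plate negative, 120 x 90 x 2 mm, lying loose on white blotter on the board with the red coaster, its centre about 115 mm from the coaster's centre. Origin at the centre of its underside (7 mm above the table), x along its long side
- negative_blue: dark glass-plate negative, 120 x 90 x 2 mm, lying loose on white blotter on the board with the blue coaster, its centre about 115 mm from the coaster's centre. Origin at the centre of its underside (7 mm above the table), x along its long side
- negative_yellow: dark glass-plate negative, 120 x 90 x 2 mm, lying loose on white blotter on the board with the yellow coaster, its centre about 115 mm from the coaster's centre. Origin at the centre of its underside (7 mm above the table), x along its long side
Things that resemble listed ones, but are neither listed nor needed, are in the scene too. What is shaped like the bottle_red but green or turquoise is not meant.

How it is judged:
On the way:
1. one of the bottles stands upright and released in the spare glass dish (((horizontal distance between bottle_red and dish below 0.022 m and z of bottle_red in the frame of dish below 0.01 m and angle between bottle_red's own z axis and vertical below 0.06 rad and contact force between bottle_red and the fingers below 0.1 N) or (horizontal distance between bottle_blue and dish below 0.022 m and z of bottle_blue in the frame of dish below 0.01 m and angle between bottle_blue's own z axis and vertical below 0.06 rad and contact force between bottle_blue and the fingers below 0.1 N) or (horizontal distance between bottle_yellow and dish below 0.022 m and z of bottle_yellow in the frame of dish below 0.01 m and angle between bottle_yellow's own z axis and vertical below 0.06 rad and contact force between bottle_yellow and the fingers below 0.1 N))), for 0.2 s.
At the end, for the whole second after the job is handed in: Each bottle stands released and at rest in the coaster of its own cap colour: within 13 mm of the coaster's centre, on the coaster's floor (within 3 mm in height), tilted less than 0.06 rad (horizontal distance between bottle_red and station_red below 0.013 m and z of bottle_red in the frame of station_red between 0.006 and 0.012 m and angle between each of bottle_red, bottle_blue, bottle_yellow's own z axis and vertical below 0.06 rad and linear speed of each of bottle_red, bottle_blue, bottle_yellow below 0.02 m/s and horizontal distance between bottle_blue and station_blue below 0.013 m and z of bottle_blue in the frame of station_blue between 0.006 and 0.012 m and horizontal distance between bottle_yellow and station_yellow below 0.013 m and z of bottle_yellow in the frame of station_yellow between 0.006 and 0.012 m); the robot touches nothing.
It fails at once if a negative is shifted by more than 8 mm (distance of any of negative_red, negative_blue, negative_yellow from where it was at the start of the episode above 0.008 m).
It fails at once if a bottle is dropped: let go with its foot more than 25 mm above the table (a bottle set down in a coaster or the dish stands 6 to 9 mm above it) ((height (world z) of bottle_red above 0.025 m and contact force between bottle_red and the fingers below 0.05 N) or (height (world z) of bottle_blue above 0.025 m and contact force between bottle_blue and the fingers below 0.05 N) or (height (world z) of bottle_yellow above 0.025 m and contact force between bottle_yellow and the fingers below 0.05 N)).
It also fails if it takes over 104 s, if anything falls off the work surface, if the arm or the gripper's body presses on something with over 40 N, if the wrist force passes 120 N, or if a joint passes its speed limit or range.

## Working session

There is one attempt and no reset: what is moved stays moved. The work goes in short steps, Python scripts to look and compute and a tool call to move; the robot and the scene stay as the last step left them, time stands still between calls to the robot, and variables do not carry over. Pictures are saved under pics/ and viewed, and the job is handed in when it is done.

Besides the shell and the picture viewer there is one more tool, called after "Call:" in YAML: its name, and indented under it one key for each argument. apply_moves: Moves the arm, as the interface text tells. Its arguments: {"type":"object","properties":{"motion":{"type":"array","items":{"type":"array","items":{"type":"number"}}},"claw":{"type":"number"},"newtons":{"type":"number"}},"required":["motion"]}

```bash
mkdir -p pics
python3 - <<'E'
from bench import arm
import cv2,pickle
d={}
for n in("scene","side","wrist"):
    r=arm.read_camera(n); d[n]=r; cv2.imwrite(f"pics/{n}0.png",r["pixels"][:,:,::-1])
pickle.dump(d,open("c0.pkl","wb"))
print(arm.sense())
E
```

```text
{'t': 0.15, 'joints': array([-1.00640360e+00,  3.85380551e-01,  6.95197986e-03, -3.47105945e-04,
       -1.19398725e+00, -2.58632010e-01]), 'dq': array([-0.00027477, -0.0026526 ,  0.00409091,  0.00166523,  0.00043221,
       -0.00171394]), 'joint_efforts': array([-6.50228485e-04, -3.92676580e+01,  1.88583165e+01,  4.18857783e+00,
       -3.36922581e-03, -1.88946586e-06]), 'eef_pos': array([ 0.18804158, -0.59559004,  0.23047801]), 'tcp_rot': array([-1.52222227e-01,  9.88345947e-01,  8.06674128e-04, -1.76037124e-04]), 'force': array([-0.13602236,  0.43433393, -0.78335252]), 'wrist_torque': array([ 0.01071194, -0.01264601,  0.02473938]), 'opening': 0.0851499750931146}
```

View pics/scene0.png

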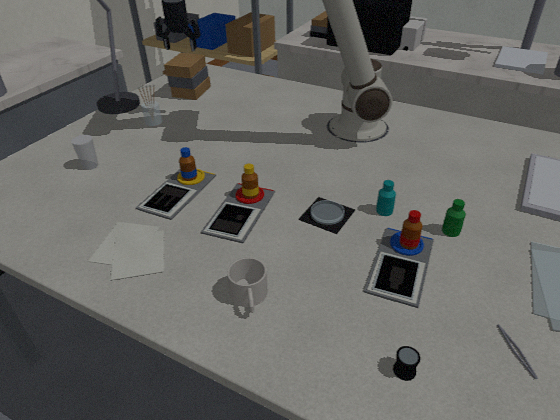

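View pics/side0.png

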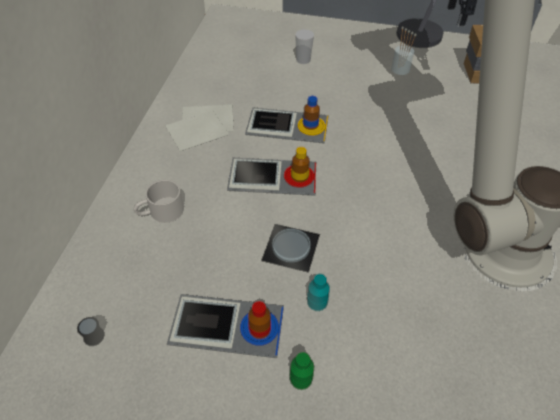

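View pics/wrist0.png

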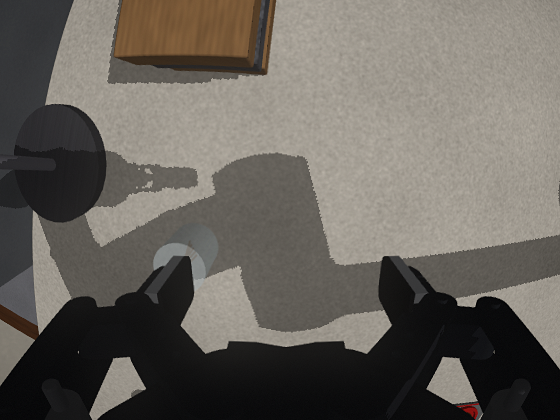

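The pictures show blue on yellow (scene ~188,165), yellow on red (~250,185) and red on blue (~411,230). The dish is empty at ~327,212. Next I measure positions.

```bash
cat > h.py <<'E'
import numpy as np,cv2
from scipy.optimize import least_squares
def ray(c,uv):
    K,R,t=np.array(c["mtx"]),cv2.Rodrigues(np.array(c["rvec"]))[0],np.array(c["tvec"]).ravel()
    uv=np.atleast_2d(uv).astype(float); d=np.c_[(uv-K[[0,1],[2,2]])/K[[0,1],[0,1]],np.ones(len(uv))]
    return -R.T@t,d@R
def plane(c,uv,z):
    o,d=ray(c,uv); return o+d*((z-o[2])/d[:,2])[:,None]
def tri(c1,p1,c2,p2):
    o1,d1=ray(c1,p1);o2,d2=ray(c2,p2);d1=d1[0]/np.linalg.norm(d1);d2=d2[0]/np.linalg.norm(d2)
    s=np.linalg.lstsq(np.c_[d1,-d2],o2-o1,rcond=None)[0]
    a,b=o1+s[0]*d1,o2+s[1]*d2; return (a+b)/2,np.linalg.norm(a-b)
def blobs(img,col,mn=15):
    h=cv2.cvtColor(img,cv2.COLOR_RGB2HSV)
    H,S,V=[h[:,:,i].astype(int) for i in range(3)]
    m={"red":((H<4)|(H>174))&(S>190)&(V>90),"yellow":(H>20)&(H<32)&(S>190)&(V>130),"blue":(H>100)&(H<125)&(S>170)&(V>70)}[col].astype(np.uint8)
    n,l,st,ce=cv2.connectedComponentsWithStats(m)
    return [(st[i,4],ce[i].round(1),l==i) for i in range(1,n) if st[i,4]>=mn]
def circ(p,r):
    f=least_squares(lambda c:np.hypot(p[:,0]-c[0],p[:,1]-c[1])-r,p[:,:2].mean(0),loss="soft_l1",f_scale=.002)
    return f.x,np.sqrt(np.mean(f.fun**2))
E
python3 - <<'E'
import pickle;from h import *
d=pickle.load(open("c0.pkl","rb"))
for n in("scene","side"):
  for col in("red","yellow","blue"):
    for a,c,m in blobs(d[n]["pixels"],col):
      ys,xs=np.where(m);print(n,col,a,c,xs.min(),xs.max(),ys.min(),ys.max())
vis=[cv2.resize(d["scene"]["pixels"][150:310,130:480,::-1],None,fx=2.2,fy=2.2,interpolation=cv2.INTER_CUBIC)]
cv2.imwrite("pics/z1.png",vis[0])
E
```

```text
scene red 128 [252.3 197.6] 236 263 188 202
scene red 68 [415.2 214.3] 410 420 210 222
scene red 23 [416.  242.1] 413 419 239 245
scene yellow 34 [248.4 165.9] 244 252 164 168
scene yellow 93 [194.9 178.2] 178 203 170 183
scene blue 435 [208.9  29.2] 197 231 13 49
scene blue 71 [185.1 151.9] 181 189 148 156
scene blue 77 [189.  173.9] 181 196 169 177
scene blue 261 [405.2 246. ] 391 423 231 254
side red 193 [297.9 178.8] 285 314 167 186
side red 155 [258.6 308.6] 252 265 302 316
side red 72 [259.8 332.9] 250 269 327 336
side yellow 213 [312.1 128.1] 298 325 119 134
side yellow 86 [301.  152.7] 297 305 148 158
side yellow 64 [300.2 176. ] 294 306 173 179
side blue 57 [312.  100.9] 309 315 97 105
side blue 54 [310.4 123.2] 304 317 120 126
side blue 419 [259.6 331.5] 241 279 315 344
```

View pics/z1.png

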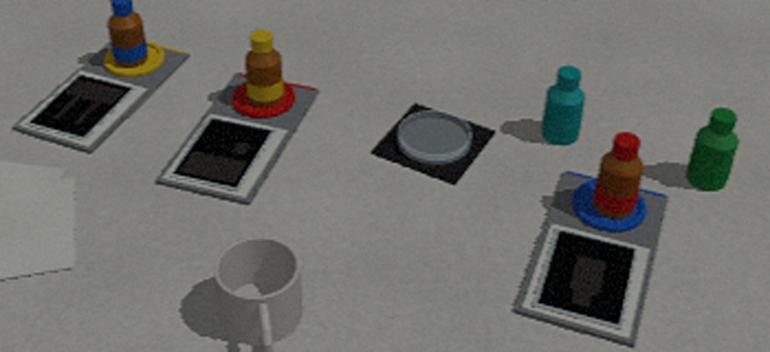

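Run:
```python
import pickle;from h import *
d=pickle.load(open("c0.pkl","rb"));S,T=d["scene"],d["side"]
caps={"red":((415.2,214.3),(258.6,308.6)),"blue":((185.1,151.9),(312,100.9)),"yellow":((248.8,168),(301,152.7))}
for k,(a,b) in caps.items(): print("cap",k,tri(S,a,T,b),plane(S,a,.095)[0].round(4),plane(T,b,.095)[0].round(4))
def mask(img,col,win):
    h=cv2.cvtColor(img,cv2.COLOR_RGB2HSV).astype(int);H,s,V=h[...,0],h[...,1],h[...,2]
    m={"red":((H<4)|(H>175))&(s>150)&(V>60),"yellow":(H>19)&(H<34)&(s>150)&(V>90),"blue":(H>100)&(H<125)&(s>130)&(V>50)}[col]
    w=np.zeros_like(m);w[win[2]:win[3],win[0]:win[1]]=1;m=(m&w).astype(np.uint8)
    m=cv2.morphologyEx(m,cv2.MORPH_OPEN,np.ones((2,2),np.uint8)); return m
wins={"red":((230,270,180,210),(280,320,160,192)),"yellow":((172,210,165,190),(295,330,112,138)),"blue":((385,430,226,258),(238,283,308,348))}
for k,w in wins.items():
  for c,win in zip((S,T),w):
    m=mask(c["pixels"],k,win);ys,xs=np.where(m)
    h=cv2.convexHull(np.c_[xs,ys].astype(np.int32))[:,0]
    p=plane(c,h,.011);print("coaster",k,circ(p,.041),len(h),xs.min(),xs.max(),ys.min(),ys.max())
for c,win in((S,(290,365,190,240)),(T,(255,330,215,280))):
    g=c["pixels"].max(2);m=np.zeros_like(g);m[win[2]:win[3],win[0]:win[1]]=(g<75)[win[2]:win[3],win[0]:win[1]]
    cs=cv2.findContours(m,cv2.RETR_EXTERNAL,cv2.CHAIN_APPROX_NONE)[0];b=max(cs,key=cv2.contourArea)
    P=plane(c,b[:,0],.002)[:,:2];r=cv2.minAreaRect((P*1000).astype(np.float32));print("mat",r)
# negatives/boards: white frame & gray stripe - board direction via dark plate
for c,ws in((S,{"y":(135,200,175,215),"r":(205,262,198,240),"b":(368,430,250,302)}),(T,{"y":(245,299,106,138),"r":(228,284,156,193),"b":(172,238,296,348)})):
  for k,win in ws.items():
    g=c["pixels"].max(2);m=np.zeros_like(g);m[win[2]:win[3],win[0]:win[1]]=(g<70)[win[2]:win[3],win[0]:win[1]]
    cs=cv2.findContours(m,cv2.RETR_EXTERNAL,cv2.CHAIN_APPROX_NONE)[0];b=max(cs,key=cv2.contourArea)
    P=plane(c,b[:,0],.009)[:,:2];r=cv2.minAreaRect((P*1000).astype(np.float32));print("neg",k,np.round(r[0]),np.round(r[1]),r[2])
```

```text
cap red (array([0.52371328, 0.33519409, 0.10304304]), np.float64(0.0008942000361679242)) [0.513  0.3333 0.095 ] [0.525  0.3314 0.095 ]
cap blue (array([ 0.53687503, -0.32736575,  0.09802139]), np.float64(0.000558613083548307)) [ 0.5328 -0.3313  0.095 ] [ 0.5374 -0.3308  0.095 ]
cap yellow (array([ 0.52716351, -0.11806959,  0.09876986]), np.float64(0.0016796261487564555)) [ 0.5215 -0.1224  0.095 ] [ 0.5277 -0.1208  0.095 ]
coaster red (array([ 0.53088637, -0.11687031]), np.float64(0.0014710897268790616)) 14 237 264 189 204
coaster red (array([ 0.52686012, -0.12057376]), np.float64(0.00152439682459539)) 16 285 315 169 187
coaster yellow (array([ 0.53363677, -0.32023081]), np.float64(0.0014609018470281535)) 14 179 205 170 185
coaster yellow (array([ 0.52991122, -0.32326961]), np.float64(0.0010748084483419398)) 14 299 327 120 136
coaster blue (array([0.52756924, 0.33131509]), np.float64(0.001560285085501398)) 18 391 424 232 256
coaster blue (array([0.52305197, 0.32939692]), np.float64(0.0013685209624675258)) 18 241 281 315 345
mat ((501.2648620605469, 104.61402130126953), (114.7609634399414, 117.5113296508789), 86.4703369140625)
mat ((505.1668395996094, 104.28829956054688), (111.25628662109375, 112.26863098144531), 86.68187713623047)
neg y [ 645. -325.] [110.  80.] 5.582808971405029
neg r [ 641. -110.] [111.  80.] 9.381929397583008
neg b [637. 338.] [110.  80.] 6.7378740310668945
neg y [ 651. -325.] [107.  76.] 5.17354154586792
neg r [ 627. -114.] [68. 76.] 9.624676704406738
neg b [641. 337.] [107.  78.] 6.838388919830322
```

Call:
apply_moves:
  motion:
    - [4, 4.7, 0, 0, 0, -2]
    - [8, 9.4, 0, 0, 0, -5]
    - [12, 14, 0, 0, 0, -8]
    - [16, 18.8, 0, 0, 0, -11]
    - [20, 23.5, 0, 0, 0, -13]
    - [24, 28.2, 0, 0, 0, -15]
    - [28, 33, 0, 0, 0, -17.5]
    - [31.2, 37.4, 0, 0, 0, -17.5]
  claw: 0
  newtons: 40

```text
t: 1.15
eef_pos: [0.5013, -0.22, 0.2311]
tcp_rot: [-0.0, 1.0, 0.0, -0.0]
force: [0.4, -0.6, 0.7]
opening: 0.0857
```

Run:
```python
from bench import arm
import cv2,pickle
from h import *
d=pickle.load(open("c0.pkl","rb"));S,T=d["scene"],d["side"]
for n,col in(("turq",(82,98)),("green",(50,78))):
  cc=[]
  for c in(S,T):
    h=cv2.cvtColor(c["pixels"],cv2.COLOR_RGB2HSV);m=((h[...,0]>=col[0])&(h[...,0]<=col[1])&(h[...,1]>150)&(h[...,2]>40)).astype(np.uint8)
    k,l,st,ce=cv2.connectedComponentsWithStats(m);i=1+st[1:,4].argmax();cc.append(ce[i])
  print(n,cc,tri(S,cc[0],T,cc[1]))
r=arm.read_camera("wrist");cv2.imwrite("pics/w1.png",r["pixels"][:,:,::-1]);pickle.dump(r,open("w1.pkl","wb"))
s=arm.sense();print(s["t"],s["eef_pos"],s["tcp_rot"],s["joints"])
```

```text
turq [array([385.96754564, 198.93103448]), array([319.52277657, 290.7462039 ])] (array([0.41706663, 0.23614045, 0.04399308]), np.float64(0.004275380024647282))
green [array([454.16542751, 218.78624535]), array([301.3568, 370.7024])] (array([0.42092267, 0.41559973, 0.04402319]), np.float64(0.00027051427840517957))
1.2 [ 0.5045681  -0.2164844   0.23097553] [-2.70314408e-03  9.99995744e-01  3.23487427e-04  1.04927485e-03] [-1.10470876e-01  2.55203740e-01 -1.81463505e-01 -9.71851401e-04
 -1.13211720e+00 -1.45450725e+00]
```

View pics/w1.png

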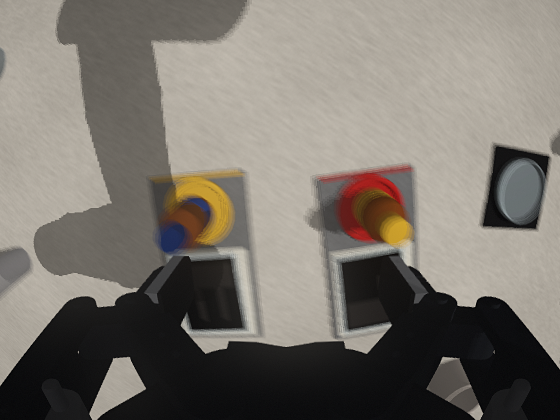

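```bash
cat >> h.py <<'E'
def wplane(c,uv,z):
    K,R,t=np.array(c["mtx"]),cv2.Rodrigues(np.array(c["rvec"]))[0],np.array(c["tvec"]).ravel()
    uv=np.asarray(uv,float).reshape(-1,1,2); q=cv2.fisheye.undistortPoints(uv,K,np.zeros(4))[:,0]
    d=np.c_[q,np.ones(len(q))]@R; o=-R.T@t
    return o+d*((z-o[2])/d[:,2])[:,None]
def wmask(img,col,big=True):
    h=cv2.cvtColor(img,cv2.COLOR_RGB2HSV).astype(int);H,s,V=h[...,0],h[...,1],h[...,2]
    m={"red":((H<4)|(H>175))&(s>150)&(V>60),"yellow":(H>19)&(H<34)&(s>150)&(V>90),"blue":(H>100)&(H<125)&(s>130)&(V>50)}[col]
    m=cv2.morphologyEx(m.astype(np.uint8),cv2.MORPH_OPEN,np.ones((4,4),np.uint8))
    n,l,st,ce=cv2.connectedComponentsWithStats(m)
    return [(st[i,4],ce[i].round(1),l==i) for i in range(1,n) if st[i,4]>80]
E
python3 - <<'E'
from bench import arm
import pickle
from h import *
r=arm.read_camera("wrist");pickle.dump(r,open("w2.pkl","wb"));print(arm.sense()["eef_pos"])
cv2.imwrite("pics/w2.png",r["pixels"][:,:,::-1])
for k in("red","yellow","blue"):
  for a,c,m in wmask(r["pixels"],k):
    ys,xs=np.where(m);h=cv2.convexHull(np.c_[xs,ys].astype(np.int32))[:,0]
    print(k,a,c,"as coaster",circ(wplane(r,h,.012),.041),"as cap",circ(wplane(r,h,.100),.014))
g=r["pixels"].max(2);m=np.zeros_like(g);m[140:235,475:556]=(g<60)[140:235,475:556]
cs=cv2.findContours(m,0,1)[0];b=max(cs,key=cv2.contourArea);print(cv2.minAreaRect((wplane(r,b[:,0],.002)[:,:2]*1000).astype(np.float32)))
E
```

```text
[ 0.50272007 -0.21838194  0.23084758]
red 1672 [355.8 197.4] as coaster (array([ 0.53024182, -0.12321681]), np.float64(0.0013595231906471665)) as cap (array([ 0.50008262, -0.15669365]), np.float64(0.016758541928182394))
yellow 1808 [199.4 198.9] as coaster (array([ 0.53402332, -0.327266  ]), np.float64(0.0013193965517499843)) as cap (array([ 0.50924761, -0.28659335]), np.float64(0.017351447061492574))
yellow 147 [359.6 192. ] as coaster (array([ 0.54459521, -0.1055016 ]), np.float64(0.0027430090729390335)) as cap (array([ 0.50533231, -0.14538631]), np.float64(0.0008741616480259714))
yellow 787 [387.7 224.2] as coaster (array([ 0.52874497, -0.07461559]), np.float64(0.012917324232499562)) as cap (array([ 0.52775856, -0.12279421]), np.float64(0.0018664689018742374))
blue 144 [195.7 200.1] as coaster (array([ 0.55548754, -0.3467919 ]), np.float64(0.0031054651876314386)) as cap (array([ 0.51315585, -0.30307481]), np.float64(0.0014512912543820085))
blue 726 [164.3 232. ] as coaster (array([ 0.54746005, -0.38956465]), np.float64(0.013161515552469477)) as cap (array([ 0.53595726, -0.32903087]), np.float64(0.0020023533609231326))
((503.5782470703125, 103.26351928710938), (115.68810272216797, 114.02120971679688), 86.75518035888672)
```

Call:
apply_moves:
  motion:
    - [1, 4, 0, 0, 0, 0]
    - [2.5, 8, 0, 0, 0, 0]
    - [2.6, 9.9, -2, 0, 0, 0]
    - [2.6, 9.9, -5, 0, 0, 0]
    - [2.6, 9.9, -5, 0, 0, 0]
    - [2.6, 9.9, -5, 0, 0, 0]

```text
t: 2.0
eef_pos: [0.5267, -0.1236, 0.1823]
tcp_rot: [-0.0, 1.0, -0.0, 0.001]
force: [-0.7, 0.4, 0.2]
opening: 0.0851
```

```bash
cat > look.py <<'E'
import sys,pickle
from bench import arm
from h import *
n=sys.argv[1]; r=arm.read_camera("wrist");s=arm.sense();print(s["t"],s["eef_pos"].round(4),s["tcp_rot"].round(3),s["opening"].round(4),s["force"].round(1))
cv2.imwrite(f"pics/{n}.png",r["pixels"][:,:,::-1]);pickle.dump(r,open(n+".pkl","wb"))
for k in("red","yellow","blue"):
  for a,c,m in wmask(r["pixels"],k):
    ys,xs=np.where(m);h=cv2.convexHull(np.c_[xs,ys].astype(np.int32))[:,0]
    A,B=circ(wplane(r,h,.012),.041),circ(wplane(r,h,.102),.014)
    if A[1]<.003:print(k,a,c,"coaster",A[0].round(4),A[1].round(4))
    if B[1]<.004:print(k,a,c,"cap",B[0].round(4),B[1].round(4))
E
python3 look.py w3
```

```text
Traceback (most recent call last):
  File "look.py", line 4, in <module>
    n=sys.argv[1]; r=arm.read_camera("wrist");s=arm.sense();print(s["t"],s["eef_pos"].round(4),s["tcp_rot"].round(3),s["opening"].round(4),s["force"].round(1))
                                                                                                                     ^^^^^^^^^^^^^^^^^^
AttributeError: 'float' object has no attribute 'round'
```

```bash
sed -i 's/s\["opening"\].round(4)/round(s["opening"],4)/' look.py; python3 look.py w3
```

```text
2.1 [ 0.5269 -0.1235  0.1827] [ 0.     1.    -0.     0.001] 0.0857 [-0.5 -0.5 -0.1]
red 2269 [284.6 180.2] coaster [ 0.5299 -0.1227] 0.0013
yellow 1828 [111.6 193. ] coaster [ 0.5345 -0.3257] 0.0009
yellow 1219 [288.7 215.8] cap [ 0.5275 -0.1214] 0.0008
blue 405 [104.5 199.7] cap [ 0.5167 -0.2717] 0.0011
```

View pics/w3.png

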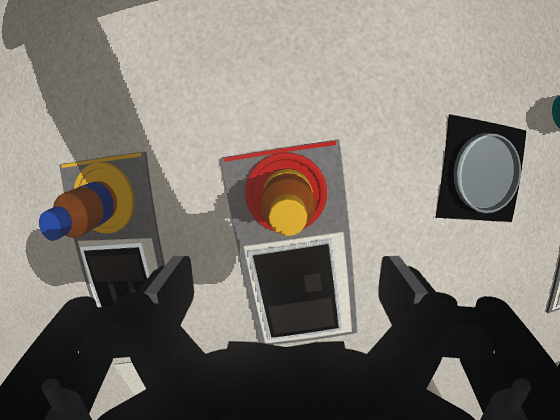

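Call:
apply_moves:
  motion:
    - [0.1, 0.2, -4, 0, 0, 0]
    - [0.1, 0.2, -8, 0, 0, 0]
    - [0.1, 0.2, -11, 0, 0, 0]
    - [0.1, 0.2, -13, 0, 0, 0]
    - [0.1, 0.2, -14.5, 0, 0, 0]
    - [0.1, 0.2, -14.6, 0, 0, 0]
    - [0.1, 0.2, -14.6, 0, 0, 0]

```text
t: 2.98
eef_pos: [0.528, -0.1211, 0.0362]
tcp_rot: [-0.0, 1.0, -0.0, 0.001]
force: [0.9, 0.0, -0.7]
opening: 0.0856
```

Call:
apply_moves:
  motion:
    - [0, 0, 0, 0, 0, 0]
    - [0, 0, 0, 0, 0, 0]
    - [0, 0, 0, 0, 0, 0]
    - [0, 0, 0, 0, 0, 0]
    - [0, 0, 0, 0, 0, 0]
    - [0, 0, 0, 0, 0, 0]
  claw: 1
  newtons: 40

```text
t: 3.72
eef_pos: [0.5277, -0.121, 0.0361]
tcp_rot: [-0.0, 1.0, -0.0, 0.001]
force: [-1.0, -0.5, 4.6]
opening: 0.0447
```

Call:
apply_moves:
  motion:
    - [0, 0, 1, 0, 0, 0]
    - [0, 0, 2.5, 0, 0, 0]
    - [0, 0, 5, 0, 0, 0]
    - [0, 0, 8, 0, 0, 0]
    - [0, 0, 8, 0, 0, 0]
    - [0, 0, 8, 0, 0, 0]

```text
t: 4.47
eef_pos: [0.5265, -0.1208, 0.115]
tcp_rot: [0.0, 1.0, 0.0, -0.0]
force: [0.0, -0.3, -1.3]
opening: 0.0451
```

```bash
python3 look.py w4
python3 - <<'E'
from bench import arm
import cv2
r=arm.read_camera("side");cv2.imwrite("pics/s4.png",cv2.resize(r["pixels"][50:350,150:450,::-1],None,fx=2,fy=2))
E
```

```text
4.525 [ 0.5262 -0.1209  0.1145] [ 0.     1.     0.    -0.001] 0.0445 [ 0.1 -0.6 -0.8]
yellow 398 [308.8 222.4] cap [ 0.5198 -0.1138] 0.0014
blue 731 [ 64.7 218.5] cap [ 0.5111 -0.2569] 0.0007
```

View pics/s4.png

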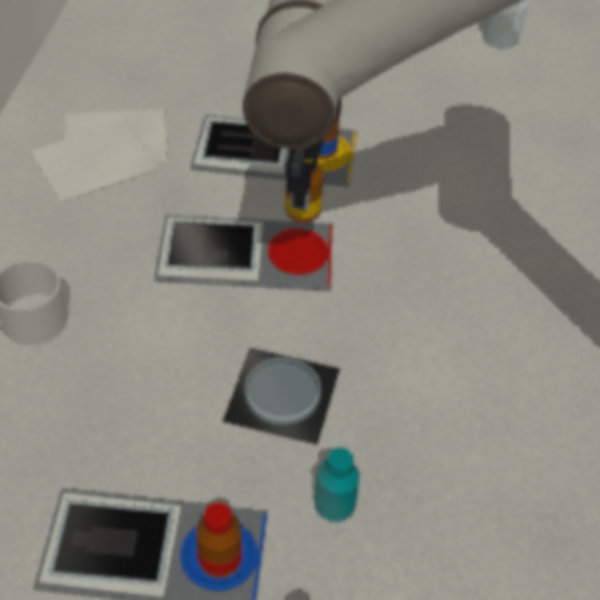

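View pics/w4.png

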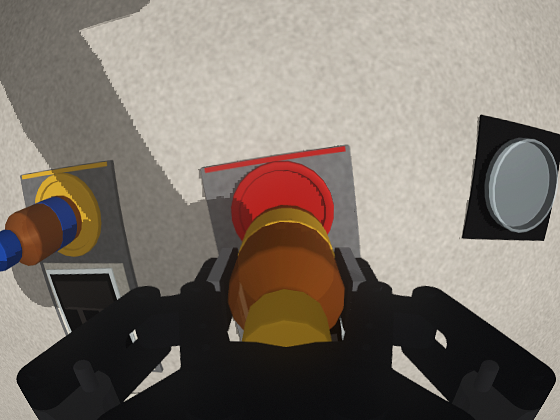

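Call:
apply_moves:
  motion:
    - [-0.4, 3.5, 0, 0, 0, 0]
    - [-0.9, 8, 0, 0, 0, 0]
    - [-1.4, 12.5, 0, 0, 0, 0]
    - [-1.8, 17, 0, 0, 0, 0]
    - [-2.2, 21, 0, 0, 0, 0]
    - [-2.3, 22.5, -1, 0, 0, 0]
    - [-2.3, 22.5, -3, 0, 0, 0]
    - [-2.3, 22.5, -3, 0, 0, 0]

```text
t: 5.58
eef_pos: [0.5024, 0.1029, 0.0829]
tcp_rot: [0.0, 1.0, -0.001, -0.003]
force: [0.3, -0.0, -2.0]
opening: 0.0452
```

Call:
apply_moves:
  motion:
    - [0, 0, -1.5, 0, 0, 0]
    - [0, 0, -3, 0, 0, 0]
    - [0, 0, -4, 0, 0, 0]
    - [0, 0, -4, 0, 0, 0]
    - [0, 0, -4, 0, 0, 0]

```text
t: 6.2
eef_pos: [0.5045, 0.1041, 0.0455]
tcp_rot: [-0.0, 1.0, 0.0, 0.0]
force: [-0.9, 0.4, -1.3]
opening: 0.0449
```

```bash
python3 look.py w5
python3 - <<'E'
from bench import arm
import cv2
r=arm.read_camera("scene");cv2.imwrite("pics/s5.png",cv2.resize(r["pixels"][130:310,200:470,::-1],None,fx=2.5,fy=2.5))
E
```

```text
6.25 [0.5046 0.1042 0.0457] [-0.  1.  0.  0.] 0.045 [-0.2  0.2 -0.3]
red 200 [ 19.  203.7] coaster [ 0.5187 -0.0871] 0.0021
red 200 [ 19.  203.7] cap [0.4712 0.0097] 0.0013
red 3207 [ 19.2 263.2] coaster [ 0.5303 -0.1187] 0.0013
red 104 [557.4 268.7] coaster [0.5215 0.3599] 0.0011
red 104 [557.4 268.7] cap [0.4823 0.2233] 0.0004
yellow 974 [287.  220.8] cap [0.4772 0.1041] 0.0006
yellow 3852 [286.9 320.9] cap [0.5024 0.1044] 0.0019
blue 217 [538.7 209.2] coaster [0.4506 0.2829] 0.002
blue 217 [538.7 209.2] cap [0.4524 0.1923] 0.0012
blue 1940 [543.4 263.1] coaster [0.5259 0.3244] 0.001
```

View pics/s5.png

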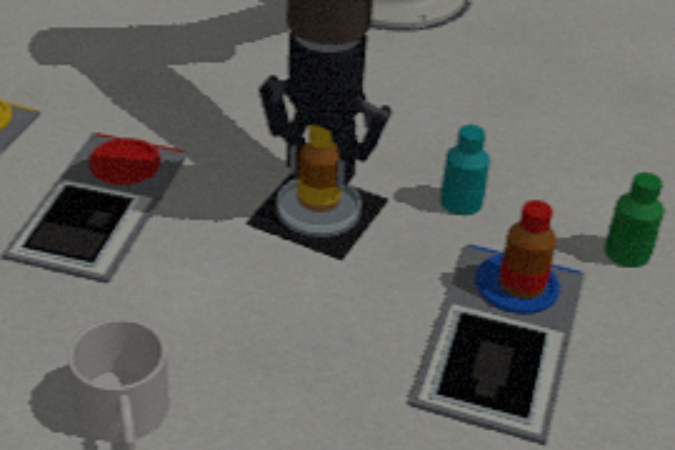

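View pics/w5.png

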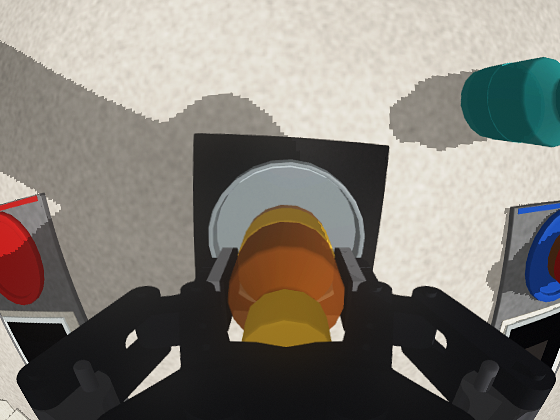

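The yellow bottle hangs upright and centred over the dish (wrist ~285,230). I'll set it down.

Call:
apply_moves:
  motion:
    - [0, 0, -0.5, 0, 0, 0]
    - [0, 0, -0.9, 0, 0, 0]
    - [0, 0, -1.1, 0, 0, 0]
    - [0, 0, -1.25, 0, 0, 0]
    - [0, 0, -1.25, 0, 0, 0]
    - [0, 0, -1.25, 0, 0, 0]

```text
t: 7.05
eef_pos: [0.5041, 0.104, 0.0332]
tcp_rot: [-0.0, 1.0, -0.0, 0.0]
force: [-1.8, 0.2, 3.5]
opening: 0.0447
```

Call:
apply_moves:
  motion:
    - [0, 0, 0, 0, 0, 0]
    - [0, 0, 0, 0, 0, 0]
    - [0, 0, 0, 0, 0, 0]
    - [0, 0, 0, 0, 0, 0]
    - [0, 0, 0, 0, 0, 0]
  claw: 0

```text
t: 7.68
eef_pos: [0.5042, 0.104, 0.0328]
tcp_rot: [-0.0, 1.0, 0.0, 0.0]
force: [0.2, 0.1, 0.8]
opening: 0.0855
```

Call:
apply_moves:
  motion:
    - [0, 0, 2, 0, 0, 0]
    - [0, 0, 6, 0, 0, 0]
    - [0, 0, 10, 0, 0, 0]
    - [0, 0, 14, 0, 0, 0]
    - [0, 0, 15, 0, 0, 0]
    - [0, 0, 15, 0, 0, 0]
    - [0, 0, 15, 0, 0, 0]

```text
t: 8.55
eef_pos: [0.5033, 0.1037, 0.1813]
tcp_rot: [-0.0, 1.0, -0.001, -0.001]
force: [0.5, 1.0, -0.4]
opening: 0.0851
```

```bash
python3 look.py w6
```

```text
8.6 [0.5033 0.1037 0.1812] [-0.     1.    -0.001 -0.002] 0.0857 [-0.4 -0.7 -0.1]
red 3057 [ 90.8 215.9] coaster [ 0.5308 -0.1212] 0.001
red 459 [483.4 211.1] cap [0.5012 0.268 ] 0.0016
yellow 1209 [287.2 216.1] cap [0.5032 0.1048] 0.0006
yellow 146 [  2.  225.3] coaster [ 0.5338 -0.3214] 0.0018
yellow 146 [  2.  225.3] cap [ 0.5119 -0.1818] 0.0026
blue 1728 [473.1 211. ] coaster [0.5262 0.3269] 0.0013
```

View pics/w6.png

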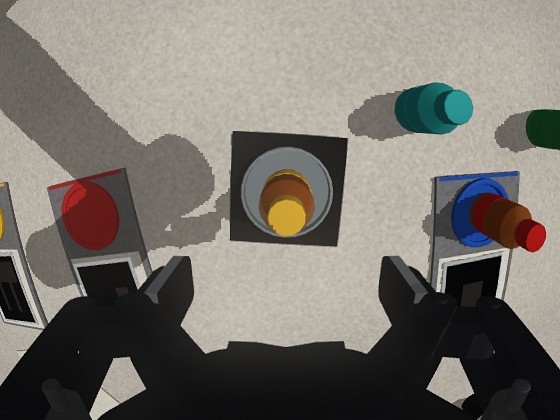

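Yellow stands upright in the dish (wrist ~287,216). Next is red.

Call:
apply_moves:
  motion:
    - [0.3, 3.5, 0, 0, 0, 0]
    - [0.8, 8, 0, 0, 0, 0]
    - [1.2, 13, 0, 0, 0, 0]
    - [1.6, 17.5, 0, 0, 0, 0]
    - [2, 21.5, 0, 0, 0, 0]
    - [2.1, 23, 0, 0, 0, 0]
    - [2.1, 23, 0, 0, 0, 0]
    - [2.1, 23, 0, 0, 0, 0]

```text
t: 9.6
eef_pos: [0.5249, 0.3327, 0.1824]
tcp_rot: [0.0, 1.0, -0.001, -0.001]
force: [0.1, -0.7, -0.2]
opening: 0.0852
```

```bash
python3 look.py w7
```

```text
9.65 [0.5251 0.3327 0.1827] [ 0.  1. -0. -0.] 0.0853 [ 0.2 -0.5  0.2]
red 1263 [285.6 214.1] cap [0.5237 0.3326] 0.0008
yellow 416 [ 88.4 174.6] cap [0.4927 0.1714] 0.0014
blue 2296 [276.3 179.2] coaster [0.5262 0.3285] 0.0013
```

View pics/w7.png

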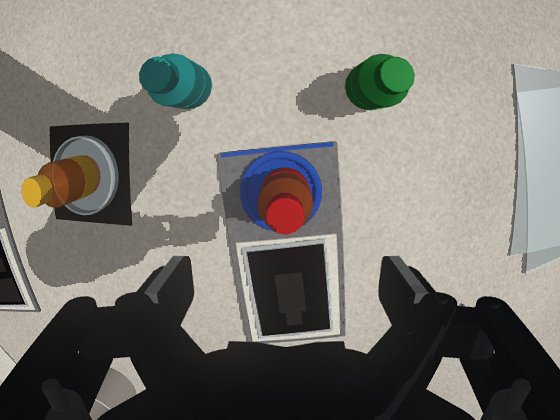

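The red cap is under the gripper (wrist ~286,214) and the area is clear.

Call:
apply_moves:
  motion:
    - [-0.1, 0, -4, 0, 0, 0]
    - [-0.1, 0, -8, 0, 0, 0]
    - [-0.1, 0, -11, 0, 0, 0]
    - [-0.1, 0, -13, 0, 0, 0]
    - [-0.1, 0, -14.5, 0, 0, 0]
    - [-0.1, 0, -14.6, 0, 0, 0]
    - [-0.1, 0, -14.6, 0, 0, 0]

```text
t: 10.52
eef_pos: [0.5248, 0.3342, 0.0377]
tcp_rot: [-0.0, 1.0, 0.0, 0.001]
force: [-0.9, 0.2, -0.2]
opening: 0.0856
```

Call:
apply_moves:
  motion:
    - [0, 0, 0, 0, 0, 0]
    - [0, 0, 0, 0, 0, 0]
    - [0, 0, 0, 0, 0, 0]
    - [0, 0, 0, 0, 0, 0]
    - [0, 0, 0, 0, 0, 0]
    - [0, 0, 0, 0, 0, 0]
  claw: 1
  newtons: 40

```text
t: 11.28
eef_pos: [0.5246, 0.3344, 0.0377]
tcp_rot: [-0.0, 1.0, 0.0, 0.001]
force: [-0.4, -0.9, 4.5]
opening: 0.045
```

Call:
apply_moves:
  motion:
    - [0, 0, 1, 0, 0, 0]
    - [0, 0, 2.5, 0, 0, 0]
    - [0, 0, 5, 0, 0, 0]
    - [0, 0, 8.5, 0, 0, 0]
    - [0, 0, 12, 0, 0, 0]
    - [0, 0, 14, 0, 0, 0]
    - [0, 0, 14, 0, 0, 0]

```text
t: 12.15
eef_pos: [0.5248, 0.3347, 0.1793]
tcp_rot: [-0.0, 1.0, 0.002, 0.002]
force: [0.2, -0.4, -1.2]
opening: 0.0446
```

```bash
python3 look.py w8
```

```text
12.2 [0.524  0.3341 0.1774] [-0.     1.     0.001  0.   ] 0.0446 [ 0.2  0.7 -1.4]
red 932 [287.6 220. ] coaster [0.5821 0.3367] 0.0009
yellow 437 [ 84.2 174.3] cap [0.4926 0.1724] 0.0014
blue 92 [318. 145.] coaster [0.5203 0.3688] 0.0017
blue 92 [318. 145.] cap [0.4869 0.3577] 0.0014
blue 4132 [277.1 183.3] coaster [0.5261 0.3282] 0.0014
```

View pics/w8.png

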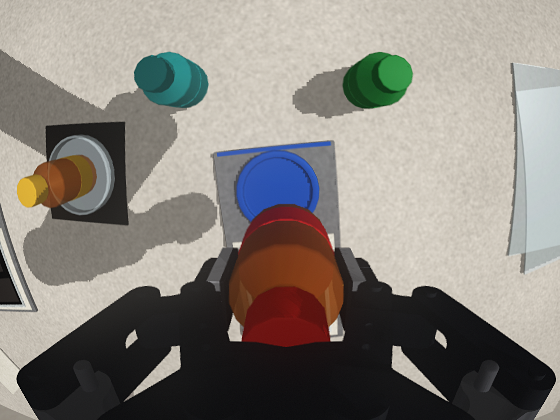

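Call:
apply_moves:
  motion:
    - [0, -3, 0, 0, 0, 0]
    - [0, -7, 0, 0, 0, 0]
    - [0, -12, 0, 0, 0, 0]
    - [0, -17, 0, 0, 0, 0]
    - [0, -22, 0, 0, 0, 0]
    - [0, -27, 0, 0, 0, 0]
    - [0.3, -32, 0, 0, 0, 0]
    - [0.5, -37, 0, 0, 0, 0]

```text
t: 13.2
eef_pos: [0.5281, -0.0376, 0.1754]
tcp_rot: [-0.0, 1.0, -0.0, -0.001]
force: [0.7, 0.0, -1.3]
opening: 0.0448
```

Call:
apply_moves:
  motion:
    - [0.1, -4, 0, 0, 0, 0]
    - [0.1, -7, 0, 0, 0, 0]
    - [0.1, -8.4, 0, 0, 0, 0]
    - [0.1, -8.4, -3, 0, 0, 0]
    - [0.1, -8.4, -7, 0, 0, 0]
    - [0.1, -8.4, -10, 0, 0, 0]
    - [0.1, -8.4, -11, 0, 0, 0]
    - [0.1, -8.4, -11, 0, 0, 0]

```text
t: 14.2
eef_pos: [0.5301, -0.1197, 0.0664]
tcp_rot: [-0.001, 1.0, -0.0, -0.001]
force: [-0.0, 0.0, -1.2]
opening: 0.0448
```

```bash
python3 look.py w9
```

```text
14.25 [ 0.5308 -0.1198  0.0674] [-0.001  1.    -0.     0.   ] 0.0452 [ 0.5 -0.6 -1.4]
red 4100 [286.7 319.5] cap [ 0.5388 -0.1196] 0.0033
yellow 607 [553.3 199. ] cap [0.4875 0.0067] 0.0005
blue 1093 [ 27.7 233.1] cap [ 0.5072 -0.2404] 0.0005
```

View pics/w9.png

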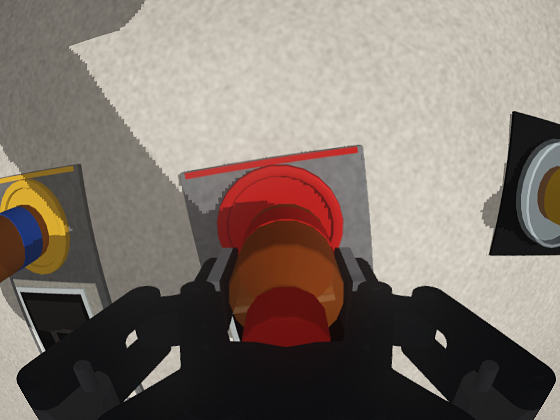

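Call:
apply_moves:
  motion:
    - [0, -0.2, -1, 0, 0, 0]
    - [0, -0.2, -2, 0, 0, 0]
    - [0, -0.2, -2.5, 0, 0, 0]
    - [0, -0.2, -2.8, 0, 0, 0]
    - [0, -0.2, -2.9, 0, 0, 0]
    - [0, -0.2, -2.9, 0, 0, 0]
    - [0, -0.2, -2.9, 0, 0, 0]

```text
t: 15.12
eef_pos: [0.5304, -0.122, 0.038]
tcp_rot: [-0.0, 1.0, 0.0, 0.0]
force: [0.6, -0.8, -0.4]
opening: 0.0449
```

```bash
python3 look.py w10
```

```text
15.175 [ 0.5303 -0.122   0.038 ] [-0.  1.  0.  0.] 0.045 [-0.1  0.1 -1.5]
red 4100 [286.8 319.5] cap [ 0.523  -0.1216] 0.0023
blue 1034 [  9.5 251.1] cap [ 0.5009 -0.2271] 0.0022
```

View pics/w10.png

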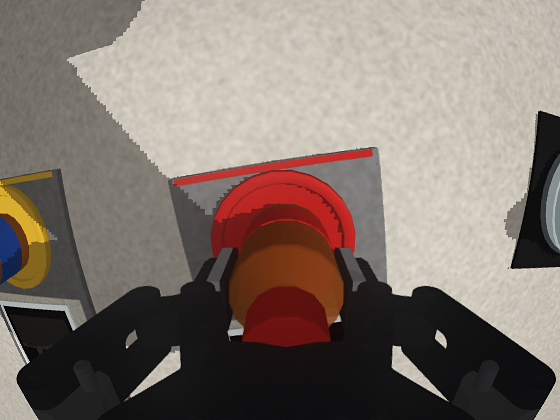

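Nearly touching and centred. I'll go down the last ~2 mm until it makes contact.

Call:
apply_moves:
  motion:
    - [0, 0, -0.05, 0, 0, 0]
    - [0, 0, -0.1, 0, 0, 0]
    - [0, 0, -0.1, 0, 0, 0]
    - [0, 0, -0.1, 0, 0, 0]

```text
t: 15.68
eef_pos: [0.5304, -0.122, 0.0377]
tcp_rot: [-0.0, 1.0, -0.0, 0.0]
force: [-1.0, 0.8, 5.4]
opening: 0.0448
```

Call:
apply_moves:
  motion:
    - [0, 0, 0, 0, 0, 0]
    - [0, 0, 0, 0, 0, 0]
    - [0, 0, 0, 0, 0, 0]
    - [0, 0, 0, 0, 0, 0]
    - [0, 0, 0, 0, 0, 0]
  claw: 0

```text
t: 16.3
eef_pos: [0.5302, -0.122, 0.0367]
tcp_rot: [-0.0, 1.0, -0.0, -0.0]
force: [0.6, 0.3, -0.9]
opening: 0.0853
```

Call:
apply_moves:
  motion:
    - [0, 0, 2, 0, 0, 0]
    - [0, 0, 6, 0, 0, 0]
    - [0, 0, 10, 0, 0, 0]
    - [0, 0, 14, 0, 0, 0]
    - [0, 0, 14.5, 0, 0, 0]
    - [0, 0, 14.5, 0, 0, 0]
    - [0, 0, 14.5, 0, 0, 0]

```text
t: 17.18
eef_pos: [0.5293, -0.1219, 0.1803]
tcp_rot: [-0.0, 1.0, 0.0, -0.001]
force: [-0.2, 1.0, -0.3]
opening: 0.0857
```

```bash
python3 look.py w11
```

```text
17.225 [ 0.5293 -0.122   0.1803] [-0.     1.     0.    -0.002] 0.0853 [-1.1 -0.5 -0.7]
red 2591 [283.5 178.5] coaster [ 0.5298 -0.1228] 0.0013
red 1265 [286.6 217.4] cap [ 0.5299 -0.1213] 0.0008
yellow 455 [484.4 171.3] cap [0.4938 0.0387] 0.0015
yellow 1861 [109.2 192.4] coaster [ 0.5342 -0.3257] 0.0008
blue 413 [101.9 198.9] cap [ 0.5175 -0.271 ] 0.0012
```

Call:
apply_moves:
  motion:
    - [0.1, -3, 0, 0, 0, 0]
    - [0.2, -7, 0, 0, 0, 0]
    - [0.3, -11.5, 0, 0, 0, 0]
    - [0.4, -16, 0, 0, 0, 0]
    - [0.5, -19.5, 0, 0, 0, 0]
    - [0.5, -20.7, 0, 0, 0, 0]
    - [0.5, -20.7, 0, 0, 0, 0]
    - [0.5, -20.7, 0, 0, 0, 0]

```text
t: 18.23
eef_pos: [0.5351, -0.328, 0.1815]
tcp_rot: [-0.001, 1.0, 0.0, -0.0]
force: [0.3, 0.3, 0.0]
opening: 0.0853
```

```bash
python3 look.py w12
```

```text
18.275 [ 0.5353 -0.3278  0.1818] [-0.001  1.     0.    -0.   ] 0.0854 [ 1.4 -0.2  0.4]
red 2347 [463.6 185.4] coaster [ 0.5301 -0.1242] 0.0014
yellow 2616 [290.  175.5] coaster [ 0.5335 -0.3275] 0.0014
blue 1172 [281.4 218. ] cap [ 0.5366 -0.3309] 0.0006
```

View pics/w11.png

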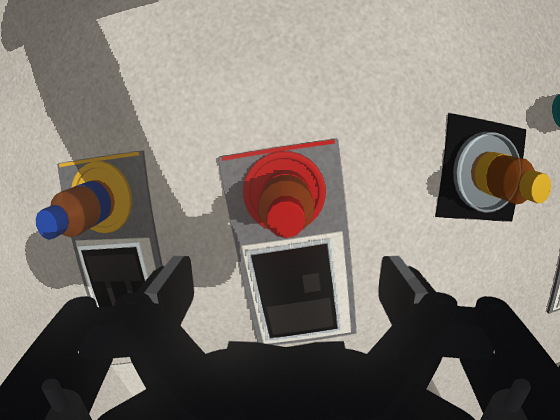

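View pics/w12.png

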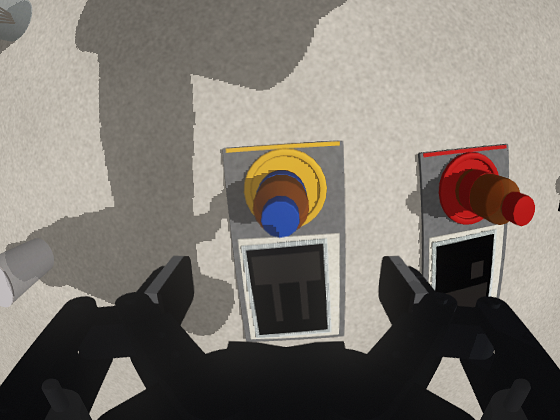

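Red stands centred in the red coaster (wrist w11 ~285,215). The blue cap is at (281,218).

Call:
apply_moves:
  motion:
    - [0.1, -0.3, -4, 0, 0, 0]
    - [0.1, -0.3, -8, 0, 0, 0]
    - [0.1, -0.3, -11, 0, 0, 0]
    - [0.1, -0.3, -13, 0, 0, 0]
    - [0.1, -0.3, -14.4, 0, 0, 0]
    - [0.1, -0.3, -14.4, 0, 0, 0]
    - [0.1, -0.3, -14.4, 0, 0, 0]

```text
t: 19.15
eef_pos: [0.537, -0.332, 0.0389]
tcp_rot: [-0.001, 1.0, -0.0, 0.001]
force: [-0.4, -0.4, 0.4]
opening: 0.0853
```

Call:
apply_moves:
  motion:
    - [0, 0, 0, 0, 0, 0]
    - [0, 0, 0, 0, 0, 0]
    - [0, 0, 0, 0, 0, 0]
    - [0, 0, 0, 0, 0, 0]
    - [0, 0, 0, 0, 0, 0]
    - [0, 0, 0, 0, 0, 0]
  claw: 1
  newtons: 40

```text
t: 19.9
eef_pos: [0.5367, -0.3322, 0.0387]
tcp_rot: [-0.0, 1.0, -0.0, 0.001]
force: [-1.1, 0.4, 5.4]
opening: 0.0447
```

Call:
apply_moves:
  motion:
    - [0, 0, 1, 0, 0, 0]
    - [0, 0, 2.5, 0, 0, 0]
    - [0, 0, 5, 0, 0, 0]
    - [0, 0, 8.5, 0, 0, 0]
    - [0, 0, 12, 0, 0, 0]
    - [0, 0, 14, 0, 0, 0]
    - [0, 0, 14, 0, 0, 0]

```text
t: 20.78
eef_pos: [0.537, -0.3323, 0.1803]
tcp_rot: [-0.0, 1.0, -0.001, 0.002]
force: [-0.1, 0.9, -2.4]
opening: 0.045
```

```bash
python3 look.py w13
```

```text
20.825 [ 0.5361 -0.3318  0.1784] [-0.     1.     0.     0.001] 0.0448 [-0.7  0.5 -2.5]
red 2341 [468.3 182.9] coaster [ 0.5296 -0.1241] 0.0013
yellow 140 [321. 142.] coaster [ 0.4512 -0.3008] 0.0022
yellow 140 [321. 142.] cap [ 0.4741 -0.3093] 0.0026
yellow 4484 [291.1 179.7] coaster [ 0.5333 -0.3277] 0.0015
blue 144 [317.6 224.8] coaster [ 0.5974 -0.3305] 0.0022
blue 144 [317.6 224.8] cap [ 0.5504 -0.3185] 0.0015
```

View pics/w13.png

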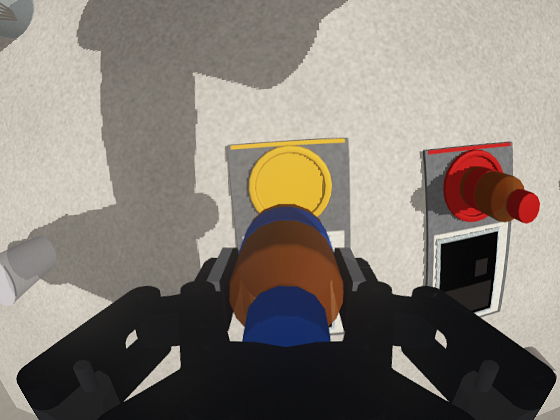

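Call:
apply_moves:
  motion:
    - [0, 3, 0, 0, 0, 0]
    - [0, 7, 0, 0, 0, 0]
    - [0, 12, 0, 0, 0, 0]
    - [0, 17, 0, 0, 0, 0]
    - [0, 22, 0, 0, 0, 0]
    - [0, 27, 0, 0, 0, 0]
    - [0, 32, 0, 0, 0, 0]
    - [0, 37, 0, 0, 0, 0]

```text
t: 21.82
eef_pos: [0.535, 0.0394, 0.1763]
tcp_rot: [-0.0, 1.0, -0.0, -0.001]
force: [0.0, 0.3, -1.6]
opening: 0.0452
```

Call:
apply_moves:
  motion:
    - [-0.2, 5, 0, 0, 0, 0]
    - [-0.4, 10, 0, 0, 0, 0]
    - [-0.6, 15, 0, 0, 0, 0]
    - [-0.8, 20, 0, 0, 0, 0]
    - [-1, 25, 0, 0, 0, 0]
    - [-1, 28, 0, 0, 0, 0]
    - [-1, 29.1, 0, 0, 0, 0]
    - [-1, 29.1, 0, 0, 0, 0]

```text
t: 22.82
eef_pos: [0.5256, 0.3288, 0.1764]
tcp_rot: [-0.0, 1.0, -0.001, -0.001]
force: [-0.3, -0.6, -0.9]
opening: 0.0449
```

Call:
apply_moves:
  motion:
    - [0, 0, -3, 0, 0, 0]
    - [0, 0, -7, 0, 0, 0]
    - [0, 0, -10, 0, 0, 0]
    - [0, 0, -11.5, 0, 0, 0]
    - [0, 0, -12, 0, 0, 0]
    - [0, 0, -12, 0, 0, 0]
    - [0, 0, -12, 0, 0, 0]

```text
t: 23.7
eef_pos: [0.5269, 0.3296, 0.0592]
tcp_rot: [-0.0, 1.0, 0.001, 0.001]
force: [0.3, -0.2, -1.2]
opening: 0.0449
```

```bash
python3 look.py w14
```

```text
23.75 [0.5267 0.3296 0.0591] [-0.     1.     0.001  0.001] 0.0449 [ 0.4  0.5 -1.6]
yellow 999 [  9.4 203.2] cap [0.4859 0.2067] 0.0007
blue 4144 [286.7 319.3] cap [0.531  0.3297] 0.0023
```

View pics/w14.png

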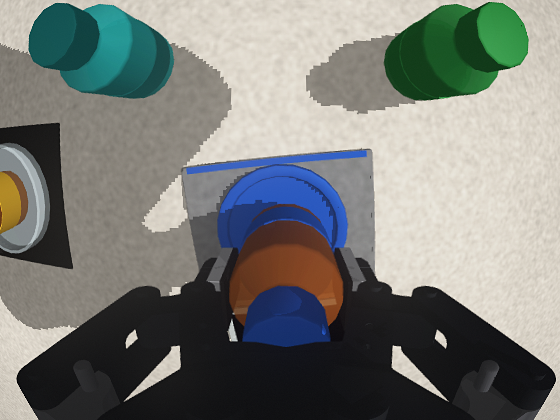

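Blue is centred over the blue coaster (wrist ~284,225). Lowering 20 mm.

Call:
apply_moves:
  motion:
    - [0, 0, -0.8, 0, 0, 0]
    - [0, 0, -1.5, 0, 0, 0]
    - [0, 0, -1.8, 0, 0, 0]
    - [0, 0, -2, 0, 0, 0]
    - [0, 0, -2.05, 0, 0, 0]
    - [0, 0, -2.05, 0, 0, 0]
    - [0, 0, -2.05, 0, 0, 0]

```text
t: 24.62
eef_pos: [0.5259, 0.3287, 0.0388]
tcp_rot: [-0.0, 1.0, -0.0, -0.0]
force: [-3.3, -0.9, 6.6]
opening: 0.0449
```

Contact. Release, rise, and go to yellow in the dish.

Call:
apply_moves:
  motion:
    - [0, 0, 0, 0, 0, 0]
    - [0, 0, 0, 0, 0, 0]
    - [0, 0, 0, 0, 0, 0]
    - [0, 0, 0, 0, 0, 0]
    - [0, 0, 0, 0, 0, 0]
  claw: 0

```text
t: 25.25
eef_pos: [0.5262, 0.329, 0.0372]
tcp_rot: [-0.0, 1.0, -0.0, -0.0]
force: [0.5, -0.9, -0.0]
opening: 0.0853
```

Call:
apply_moves:
  motion:
    - [0, 0, 2, 0, 0, 0]
    - [0, 0, 6, 0, 0, 0]
    - [0, 0, 10, 0, 0, 0]
    - [0, 0, 14, 0, 0, 0]
    - [0, 0, 14.3, 0, 0, 0]
    - [0, 0, 14.3, 0, 0, 0]
    - [0, 0, 14.3, 0, 0, 0]

```text
t: 26.12
eef_pos: [0.5255, 0.3284, 0.1786]
tcp_rot: [-0.0, 1.0, -0.001, -0.001]
force: [0.1, -0.3, -0.2]
opening: 0.0852
```

```bash
python3 look.py w15
```

```text
26.175 [0.5256 0.3285 0.1787] [-0.     1.    -0.001 -0.001] 0.0854 [ 0.2 -0.4  0.1]
yellow 433 [ 89.9 174.6] cap [0.4931 0.1708] 0.0013
blue 104 [325.5 146. ] coaster [0.5205 0.3686] 0.0018
blue 104 [325.5 146. ] cap [0.4873 0.356 ] 0.0016
blue 2584 [285.  177.8] coaster [0.5253 0.3286] 0.0015
blue 1277 [287.5 217.6] cap [0.526  0.3296] 0.0008
```

Call:
apply_moves:
  motion:
    - [-0.3, -3, 0, 0, 0, 0]
    - [-0.7, -7, 0, 0, 0, 0]
    - [-1.1, -12, 0, 0, 0, 0]
    - [-1.6, -17, 0, 0, 0, 0]
    - [-2.1, -21, 0, 0, 0, 0]
    - [-2.3, -22.5, 0, 0, 0, 0]
    - [-2.3, -22.5, 0, 0, 0, 0]
    - [-2.3, -22.5, 0, 0, 0, 0]

```text
t: 27.18
eef_pos: [0.5036, 0.105, 0.1801]
tcp_rot: [-0.001, 1.0, 0.0, 0.0]
force: [0.3, 0.0, -0.1]
opening: 0.0858
```

```bash
python3 look.py w16
```

```text
27.225 [0.5036 0.1051 0.1801] [-0.001  1.    -0.     0.   ] 0.0855 [-0.  -0.   0.7]
red 2000 [ 94.1 211.9] coaster [ 0.5304 -0.1205] 0.0009
yellow 1220 [285.3 215.8] cap [0.503  0.1047] 0.0006
yellow 83 [  1.3 225.1] coaster [ 0.533  -0.3216] 0.0021
yellow 83 [  1.3 225.1] cap [ 0.5122 -0.1817] 0.001
blue 2162 [475.1 209.9] coaster [0.5262 0.327 ] 0.0011
```

View pics/w15.png

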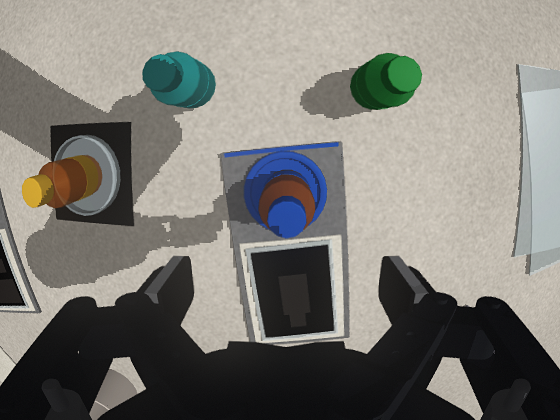

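View pics/w16.png

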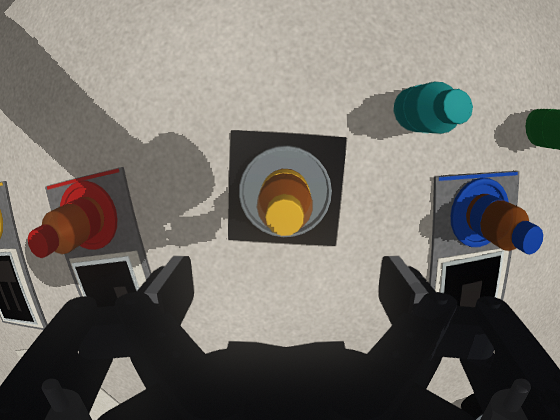

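Blue stands centred in blue (w15 ~287,215). Yellow is aligned at (285,216).

Call:
apply_moves:
  motion:
    - [0, 0, -4, 0, 0, 0]
    - [0, 0, -8, 0, 0, 0]
    - [0, 0, -11, 0, 0, 0]
    - [0, 0, -13, 0, 0, 0]
    - [0, 0, -14.4, 0, 0, 0]
    - [0, 0, -14.5, 0, 0, 0]
    - [0, 0, -14.5, 0, 0, 0]

```text
t: 28.1
eef_pos: [0.5038, 0.1046, 0.0359]
tcp_rot: [-0.001, 1.0, 0.0, 0.001]
force: [0.6, -0.7, 0.2]
opening: 0.0855
```

Call:
apply_moves:
  motion:
    - [0, 0, 0, 0, 0, 0]
    - [0, 0, 0, 0, 0, 0]
    - [0, 0, 0, 0, 0, 0]
    - [0, 0, 0, 0, 0, 0]
    - [0, 0, 0, 0, 0, 0]
    - [0, 0, 0, 0, 0, 0]
  claw: 1
  newtons: 40

```text
t: 28.85
eef_pos: [0.5036, 0.1041, 0.0362]
tcp_rot: [-0.0, 1.0, 0.0, 0.001]
force: [-1.1, -0.5, 5.7]
opening: 0.0448
```

Call:
apply_moves:
  motion:
    - [0, 0, 1, 0, 0, 0]
    - [0, 0, 2.5, 0, 0, 0]
    - [0, 0, 5, 0, 0, 0]
    - [0, 0, 8.5, 0, 0, 0]
    - [0, 0, 12, 0, 0, 0]
    - [0, 0, 14.5, 0, 0, 0]
    - [0, 0, 14.5, 0, 0, 0]

```text
t: 29.72
eef_pos: [0.5042, 0.1046, 0.183]
tcp_rot: [-0.0, 1.0, 0.001, 0.003]
force: [0.6, 0.6, -0.7]
opening: 0.045
```

```bash
python3 look.py w17
```

```text
29.775 [0.5031 0.1042 0.1811] [-0.     1.     0.001  0.001] 0.045 [ 0.4  0.6 -1.9]
red 1970 [ 95.  209.8] coaster [ 0.5299 -0.1205] 0.0009
yellow 938 [287.3 220.5] coaster [0.5641 0.1066] 0.0011
yellow 114 [  1.7 223.2] coaster [ 0.5328 -0.3211] 0.0019
yellow 114 [  1.7 223.2] cap [ 0.5124 -0.1818] 0.0016
blue 2180 [473.4 206.5] coaster [0.5253 0.3264] 0.0019
```

View pics/w17.png

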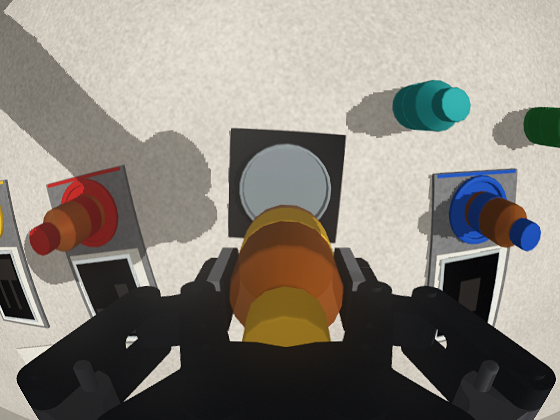

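Call:
apply_moves:
  motion:
    - [0.2, -3, 0, 0, 0, 0]
    - [0.5, -7, 0, 0, 0, 0]
    - [0.8, -12, 0, 0, 0, 0]
    - [1.2, -17, 0, 0, 0, 0]
    - [1.5, -22, 0, 0, 0, 0]
    - [1.8, -27, 0, 0, 0, 0]
    - [2.2, -32, 0, 0, 0, 0]
    - [2.6, -37, 0, 0, 0, 0]

```text
t: 30.78
eef_pos: [0.5282, -0.2672, 0.1784]
tcp_rot: [-0.0, 1.0, 0.001, -0.002]
force: [0.2, 0.9, -2.1]
opening: 0.0449
```

Call:
apply_moves:
  motion:
    - [0.3, -4, 0, 0, 0, 0]
    - [0.4, -6.1, 0, 0, 0, 0]
    - [0.4, -6.1, -2, 0, 0, 0]
    - [0.4, -6.1, -6, 0, 0, 0]
    - [0.4, -6.1, -10, 0, 0, 0]
    - [0.4, -6.1, -12, 0, 0, 0]
    - [0.4, -6.1, -12, 0, 0, 0]
    - [0.4, -6.1, -12, 0, 0, 0]

```text
t: 31.78
eef_pos: [0.5338, -0.3269, 0.061]
tcp_rot: [-0.001, 1.0, -0.0, 0.0]
force: [-0.1, -0.9, -1.8]
opening: 0.045
```

```bash
python3 look.py w18
```

```text
31.825 [ 0.534  -0.327   0.0615] [-0.     1.    -0.     0.001] 0.0448 [ 0.2 -0.7 -1.3]
yellow 4007 [287.  319.6] cap [ 0.5395 -0.3264] 0.0026
```

View pics/w18.png

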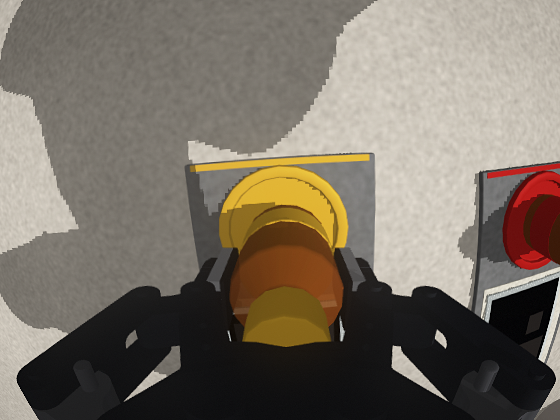

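Centred over the yellow coaster (~284,225). Lowering about 22 mm.

Call:
apply_moves:
  motion:
    - [0, 0, -0.8, 0, 0, 0]
    - [0, 0, -1.5, 0, 0, 0]
    - [0, 0, -1.9, 0, 0, 0]
    - [0, 0, -2.1, 0, 0, 0]
    - [0, 0, -2.2, 0, 0, 0]
    - [0, 0, -2.2, 0, 0, 0]
    - [0, 0, -2.2, 0, 0, 0]

```text
t: 32.7
eef_pos: [0.533, -0.327, 0.0392]
tcp_rot: [-0.0, 1.0, -0.0, -0.0]
force: [-2.9, 1.8, 5.7]
opening: 0.0445
```

Call:
apply_moves:
  motion:
    - [0, 0, 0, 0, 0, 0]
    - [0, 0, 0, 0, 0, 0]
    - [0, 0, 0, 0, 0, 0]
    - [0, 0, 0, 0, 0, 0]
    - [0, 0, 0, 0, 0, 0]
  claw: 0

```text
t: 33.33
eef_pos: [0.5332, -0.327, 0.0382]
tcp_rot: [-0.0, 1.0, -0.0, -0.0]
force: [-0.1, -0.1, -0.2]
opening: 0.0856
```

Call:
apply_moves:
  motion:
    - [0, 0, 2, 0, 0, 0]
    - [0, 0, 6, 0, 0, 0]
    - [0, 0, 10, 0, 0, 0]
    - [0, 0, 14, 0, 0, 0]
    - [0, 0, 17, 0, 0, 0]
    - [0, 0, 18, 0, 0, 0]
    - [0, 0, 18, 0, 0, 0]
    - [0, 0, 18, 0, 0, 0]

```text
t: 34.33
eef_pos: [0.5324, -0.3266, 0.2163]
tcp_rot: [-0.0, 1.0, 0.001, -0.002]
force: [0.4, 0.1, -0.9]
opening: 0.0855
```

```bash
python3 look.py w19;python3 - <<'E'
from bench import arm
import cv2
r=arm.read_camera("scene");cv2.imwrite("pics/s19.png",r["pixels"][:,:,::-1])
E
```

```text
34.375 [ 0.5324 -0.3266  0.2164] [-0.     1.     0.001 -0.002] 0.0854 [-0.2  0.7  0.2]
red 1978 [447.8 182.5] coaster [ 0.5306 -0.1236] 0.0011
yellow 2081 [283.  174.8] coaster [ 0.5343 -0.3274] 0.0013
yellow 945 [286.  206.4] cap [ 0.5339 -0.3261] 0.0008
```

View pics/w19.png

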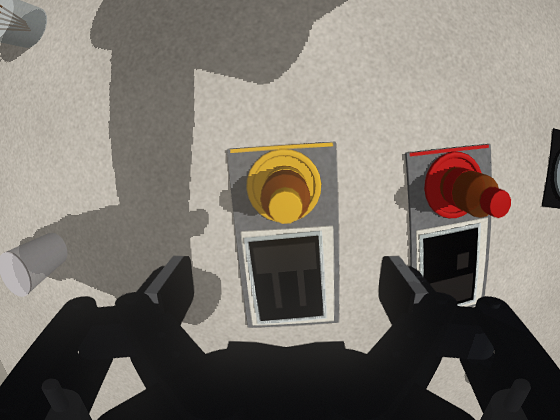

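View pics/s19.png

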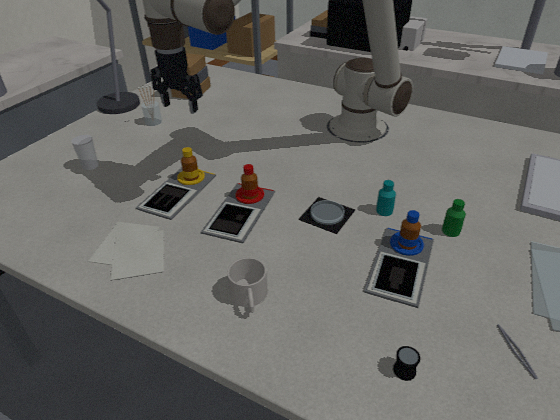

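All three bottles stand upright in their own coasters (scene: yellow 188,165; red 250,185; blue 410,230). The negatives look unmoved, so I'm handing in.

```bash
python3 -c "
from bench import arm
print(arm.sign_off())"
```

```text
the job is handed in; nothing more can be done
None
```

All three bottles now stand upright in the coasters of their own cap colour, and I handed the job in at about 34 s of the 104 s allowed.

I parked yellow in the glass dish, moved red to the red coaster and blue to the blue one, then took yellow from the dish to the yellow coaster. I only let go of each bottle after feeling it touch down, at about 3.5–7 N.

- **Centring:** wrist-camera checks after each release put every cap within about 1.5 mm of its coaster's centre; the limit is 13 mm. Camera calibration is only good to about 2 mm.
- **Negatives:** they look unmoved in the final scene picture. I judged this by eye and did not measure it.
- **Gripper:** it is open, about 0.2 m up and clear of everything.
- **Failed checks:** none of the placing checks failed. The cap readings taken while a bottle was held in the gripper were off, because they assume a bottle standing in a coaster, so I did not use them.

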